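# Seat the rocking lid of the topping rail

### The job

One of the four lids on the dark steel topping rail was put on crooked: two of its corners are caught on the rim of its recess, so it looks level but rocks when one of its other two corners is pressed. Press on the lids' corners with a fingertip until you find the lid that rocks, then nudge it straight so that it drops into its recess and lies flush like the others. Do not pick up or lift any lid, leave the other three in their recesses, and do not disturb the honey jar, shaker, tongs or muffin.

Things in the scene. Friction and masses are not known exactly. Their poses are not given: they have to be found in the camera images.
- rail: fixed dark steel topping rail, 196 (x) x 376 (y) x 85 mm high. Origin: centre of its underside; x away from the robot, y along it to the left. Four lid recesses in its flat top, each 160 (x) x 76 (y) mm, 3 mm deep, centred at x 0, y +132, +44, -44, -132 mm, 12 mm dividers between. A ledge round the inside of each recess (rail z = 82 mm) carries the lid
- lid_a: one of four identical loose lids a to d, any of which may be the crooked one, in any recess: light-metal plate 150 (x) x 70 (y) x 5 mm, 0.2 to 0.4 kg, black bridge handle on top, 18 mm wide spoon notch 16 mm deep in the middle of the near (-x) edge. Origin: centre of the plate's underside; axes as the rail's when straight
- lid_b: lid like lid_a. Handle of every lid: round bar 10 mm thick along the lid's x at y = 0; its straight top runs from x = -37 to +47 mm, centre 36 mm above the plate's underside, on upright legs at x = -43 and +53 mm. Pushing a lid sideways by the handle takes 1 to 5 N
- lid_c: lid like lid_a. Seated, any lid lies level, origin at rail z = 82 mm, top 2 mm above the frame, turned less than 0.06 rad to the rail, with 5 mm (x) and 3 mm (y) of play to each side of centre. It stays still when a corner is pressed
- lid_d: lid like lid_a. The crooked one is turned 5 to 6 degrees: two diagonal corners ride on the frame, so it lies level but 3 mm high. The other two corners hang free (near-left and far-right if turned counter-clockwise seen from above, else the other two): pressed 2 to 3 N near one of these it tips there by 2 to 3 degrees, and back on release. Turned straight and centred it drops in
- honey: glass honey jar with red cap, 72 mm wide, 101 mm high, standing behind the rail; origin under its centre; leave it alone
- shaker: glass shaker with grey cap, 44 mm wide, 90 mm high, standing behind the rail; origin under its centre; leave it alone
- tongs: steel tongs 349 x 68 x 33 mm lying on the counter to the right of the rail; origin under their centre; leave them alone
- muffin: muffin in a pale paper case, 80 mm wide, 76 mm high, standing to the left of the rail; origin under its centre; leave it alone
- pillar (a point): middle of the front foot of the room's fixed, solid pillar, which stands on the counter behind and to the left of the rail: 100 mm wide in world y, higher than the arm, its front face at this point's x and all of it behind. From 560 mm above the counter, shelf boards reach forward to 20 mm behind that face. Swing the arm round in front of it

How it is judged:
By the outcome, as a careful person would: the job done as asked, in the order asked, and still so for the second after the job is handed in, with the robot touching nothing.
It also fails if it takes over 64 s, if anything falls off the work surface, if the arm or the gripper's body presses on something with over 40 N, if the wrist force passes 120 N, or if a joint passes its speed limit or range.

### The arm

A 7-joint arm with a two-finger parallel gripper is mounted at the origin on a cart in front of the work surface, level with it; the furniture and walls round the work are solid. World frame = base frame: x ahead of the robot, y to its left, z up, the work surface at z = 0. Lengths are in mm, angles in rad, forces in N, time in s.
With the tool pointing down it reaches from about 400 to 875 mm from the base axis. Payload 4.4 kg.
Tool frame: the origin (TCP) lies at the very end of the fingers, on their centre line; the grasp point (between the pads) lies 19 mm behind it (ctrl.grasp_offset is the distance from the TCP to the grasp point, in mm); z points along the fingers, y is the line along which they close (so a half turn about z gives the same grasp; the last joint's range is limited). The gripper opens to 85 mm and grips with 20 to 120 N. Pads are 22 mm wide; open, the fingers measure 114 mm over their backs; the gripper's body (76 mm by 85 mm) begins 54 mm behind the grasp point. The pads swing forward as they close: fully open they stand 13 mm farther back than shut.
Start: joints at [-1.399, 0.628, 0.038, 1.517, -0.027, 0.996, -0.02], TCP at [153.092, 631.728, 231.313] pointing down, gripper open.
Joint ranges: [-3.06, 3.06], [-0.37, 2.12], [-1.25, 1.32], [0.18, 2.47], [-1.1, 4.24], [0.23, 1.98], [-2.94, 2.94]. Speed limits (rad/s): [2.57, 2.57, 3.14, 3.14, 3.14, 3.14, 3.14].

### API

Orientations are given as [roll, pitch, yaw] about the fixed x, y, z axes, in that order (R = Rz(yaw) Ry(pitch) Rx(roll)).
In Python, from cell import status, cams, ctrl gives the robot as it stands.
- The arm moves only by the tool move_arm, never from a script. Its argument "plan" is a list of rows, each a list of 3 entries, a list of its own where there are three numbers: the shift along the world's x, y, z in mm, then the turn, a rotation vector about the world's x, y, z in degrees, then the opening, from 0 (shut) to 1 (fully open). In form: [[[x, y, z], [wx, wy, wz], gripper], ...]. A call has 1 to 10 rows; each row shifts and turns the commanded pose from where the row before left it; what a row does not reach is not made up. A row lasts 1/8 s, in which the tool goes at most 62.5 mm and 10.7 degrees, less where a joint would pass 70% of its speed; a pose out of reach is approached as far as the arm can. A call with a gripper value outside its range is refused whole. The fingers move at their own pace and stop on an object; the grip force is fixed at half the most. Time passes only in rows, so rows that do not move let the fingers close. It gives the time, the measured TCP pose, the force, the opening and the grip force at its end, in the units of the state.
- status.read_state(): the state, without advancing time (a new reading comes with each control period).
- cams.get_image(name): name is "scene" or "top" or "wrist"; returns the picture (384x512x3 uint8, blue, green, red); there is no depth.
- cams.camera_params(name): a dict with "K" (3x3 intrinsics, pixels), "k1" (the pictures are not rectified: a ray, as slopes to the right and down, at radius r is drawn at 1 + k1 r^2 times it, then the intrinsics apply), "pose" (4x4, takes a point from camera to world coordinates); the wrist camera has in their place "tool_from_camera" (4x4, takes a point from camera to tool coordinates, whose origin is the TCP and whose axes are the flange's). Camera axes: x right, y down, z forward; pixel columns grow to the right and rows downward; lengths in mm; the calibration is good to about 2 mm. A picture is of the moment at which its call begins: read the wrist's pose just before it. camera_params takes no time and is no camera call.
- ctrl.finish_job(): hands the job in; it is judged then, once.
The state is a dict: "clock": time; "qpos": joint angles; "qd": joint speeds; "tau": joint torques, N m; "eef_pos": TCP position; "tool_rot": TCP orientation; "force": force on the tool from outside, world axes, zero at the start; "torque": the same for the moment, N m; "width": finger opening in mm; "gripper_force": force on a finger pad.
Only numpy, scipy, OpenCV 4.12 (cv2) and the standard library are available. Lean on these libraries where they do the work, as an engineer would, in place of code of your own. Each camera call takes 0.05 s, during which the arm holds its last target. There are 200 camera calls.

## Working session

There is one attempt and no reset: what is moved stays moved. The work goes in short steps, Python scripts to look and compute and a tool call to move; the robot and the scene stay as the last step left them, time stands still between calls to the robot, and variables do not carry over. Pictures are saved under pics/ and viewed, at most 10 in all, crops included, and the job is handed in when it is done.

Besides the shell and the picture viewer there is one more tool, called after "Emit:" as a command line: name --argument value ..., lists and objects as JSON in quotes. move_arm: Moves the arm, as the interface text tells. Its arguments: {"type":"object","properties":{"plan":{"type":"array","items":{"type":"array"}}},"required":["plan"]}

```bash
mkdir -p pics
cat > h.py <<'E'
import numpy as np, cv2
from cell import status, cams, ctrl
def ray(name,uv,pose=None):
    p=cams.camera_params(name); K=np.array(p["K"]); k1=p["k1"]
    uv=np.atleast_2d(np.array(uv,float)); d=(uv-[K[0,2],K[1,2]])/[K[0,0],K[1,1]]
    s=d.copy()
    for _ in range(20): s=d/(1+k1*(s**2).sum(1,keepdims=True))
    T=np.array(p["pose"]) if pose is None else pose
    r=np.c_[s,np.ones(len(s))]@T[:3,:3].T
    return T[:3,3],r
def plane(name,uv,z,pose=None):
    o,r=ray(name,uv,pose); return o+r*((z-o[2])/r[:,2:3])
def wpose():
    from scipy.spatial.transform import Rotation as R
    s=status.read_state(); T=np.eye(4); T[:3,:3]=R.from_euler('xyz',s["tool_rot"]).as_matrix(); T[:3,3]=s["eef_pos"]
    return T@np.array(cams.camera_params("wrist")["tool_from_camera"])
E
python3 - <<'E'
from h import *
s=status.read_state(); print(s)
for n in("scene","top"):
    cv2.imwrite(f"pics/{n}0.png",cams.get_image(n)); p=cams.camera_params(n); print(n,np.round(p["pose"],2).tolist(),p["K"],p["k1"])
print(cams.camera_params("wrist"))
E
```

```text
{'clock': 0.0, 'qpos': array([-1.39883127,  0.62935325,  0.03842511,  1.51836028, -0.02699959,
        0.99628281, -0.01998643]), 'qd': array([ 0.00196629, -0.00130646, -0.00129636, -0.0012276 ,  0.00012884,
       -0.00122771, -0.00082633]), 'tau': array([-1.34209942e-03, -5.63401687e+01,  1.22481633e+00, -1.93450999e+01,
        1.07152198e-02,  1.02533246e-02,  6.17486222e-06]), 'eef_pos': array([152.9121676 , 631.12332265, 230.38662788]), 'tool_rot': array([-3.13970650e+00,  1.54667628e-05,  2.90385522e+00]), 'force': array([-0.11424774, -0.232676  , -0.19832789]), 'torque': array([-0.04188306, -0.00473589,  0.01542158]), 'gripper_force': 0.0, 'width': 85.20841081652742}
scene [[0.9, -0.22, 0.37, 119.55], [-0.43, -0.51, 0.75, -1158.33], [0.02, -0.83, -0.55, 772.18], [0.0, 0.0, 0.0, 1.0]] [[352.59406427   0.         251.90266084]
 [  0.         352.59406427 187.95855415]
 [  0.           0.           1.        ]] 0.00816748124946442
top [[-0.02, -0.98, 0.2, 352.09], [-1.0, 0.01, -0.01, -221.54], [0.0, -0.2, -0.98, 1314.24], [0.0, 0.0, 0.0, 1.0]] [[407.4465407    0.         255.50960349]
 [  0.         407.4465407  193.50674319]
 [  0.           0.           1.        ]] 0.0035741775386468767
{'K': array([[264.89268629,   0.        , 251.82268919],
       [  0.        , 264.89268629, 197.37694114],
       [  0.        ,   0.        ,   1.        ]]), 'k1': -0.03769528441834016, 'tool_from_camera': array([[ 3.01254808e-05, -9.47968529e-01, -3.18364049e-01,
         8.23494742e+01],
       [ 9.99999591e-01, -2.59144731e-04,  8.66261500e-04,
         1.63975902e+00],
       [-9.03691005e-04, -3.18363945e-01,  9.47968134e-01,
        -1.43337398e+02],
       [ 0.00000000e+00,  0.00000000e+00,  0.00000000e+00,
         1.00000000e+00]])}
```

View pics/top0.png

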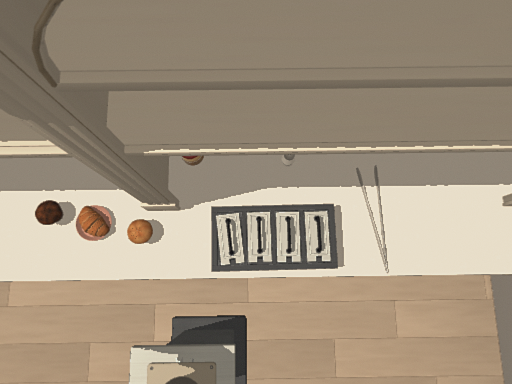

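View pics/scene0.png

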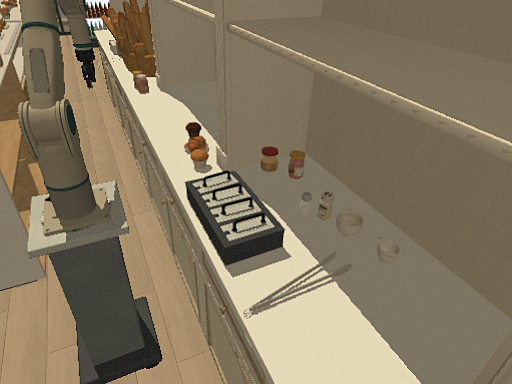

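The top view shows the rail at about cols 211–337, rows 204–271. The leftmost lid (handle 228,221 → 231,252) looks turned. The scene view shows the pillar foot beside the muffin, left of and behind the rail. Next I'll measure the rail pose and the lid angles.

Run:
```python
from h import *
im=cv2.imread("pics/top0.png")
c=im[190:285,195:350]; cv2.imwrite("pics/crop0.png",cv2.resize(c,None,fx=5,fy=5,interpolation=cv2.INTER_CUBIC))
g=im.max(2).astype(np.uint8)
m=((g<75)).astype(np.uint8); m[:, :200]=0;m[:,350:]=0;m[:195]=0;m[280:]=0
n,l,st,ce=cv2.connectedComponentsWithStats(m)
for i in range(1,n):
    if st[i,4]<15: continue
    pts=np.argwhere(l==i)[:,::-1].astype(np.float32)
    big=st[i,4]>600
    w=plane("top",pts,85 if big else 123)[:,:2].astype(np.float32)
    print(st[i],cv2.minAreaRect(w))
    if not big:
        x,y=w[:,0],w[:,1]; print("  slope dy/dx",np.polyfit(x,y,1),np.ptp(x))
print("muffin",plane("top",[[140,232]],70),"pillar",plane("top",[[145,209],[178,207]],0))
print("honey",plane("top",[[192,158],[288,158]],100))
```

```text
[312 205  21   3  30] ((557.5179443359375, -424.7568664550781), (59.33949279785156, 6.024964809417725), 86.96956634521484)
  slope dy/dx [    2.44090993 -1787.207579  ] 6.882019
[234 206  69   2  83] ((557.2142944335938, -264.50848388671875), (201.6934814453125, 3.00848126411438), 89.1634750366211)
  slope dy/dx [ -15.09883031 8147.23385969] 3.7872314
[315 209  14   3  18] ((545.0928955078125, -422.68035888671875), (38.4960823059082, 6.000271320343018), 87.0826187133789)
  slope dy/dx [    2.18029965 -1614.73566884] 6.5544434
[275 210  25   1  25] ((545.8846435546875, -320.4960021972656), (71.06746673583984, 0.00016796587442513555), 89.16255187988281)
  slope dy/dx [    68.41511883 -37667.255904  ] 1.0386963
[217 212  15   2  16] ((541.1321411132812, -134.00503540039062), (41.38416290283203, 2.9891443252563477), 89.15913391113281)
  slope dy/dx [   1.48285595 -937.8443048 ] 3.163025
[245 217   2  33  40] ((479.90625, -196.95101928710938), (2.948047637939453, 93.73348999023438), 89.40961456298828)
  slope dy/dx [ 1.79372503e-02 -2.06249709e+02] 93.728516
[257 217   6  36 106] ((475.07
[... 2425 characters left out ...]
445, 17.114166259765625), 89.15007019042969)
  slope dy/dx [ 2.02008122e-01 -4.02595961e+02] 17.664124
[316 256  16   7  30] ((401.03436279296875, -421.3363037109375), (43.20737838745117, 17.132871627807617), 89.15485382080078)
  slope dy/dx [   1.03211855 -826.32269377] 17.675903
[315 265  22   3  23] ((378.4899597167969, -426.58636474609375), (5.0904083251953125, 60.956520080566406), 4.494072437286377)
  slope dy/dx [  -5.73574097 1744.36067994] 5.5832214
muffin [[493.0634666  126.37563223  70.        ]] pillar [[575.99917073 132.81909754   0.        ]
 [581.04308587  25.33590484   0.        ]]
honey [[ 716.91718893  -33.18932903  100.        ]
 [ 712.66595341 -330.49311752  100.        ]]
```

View pics/crop0.png

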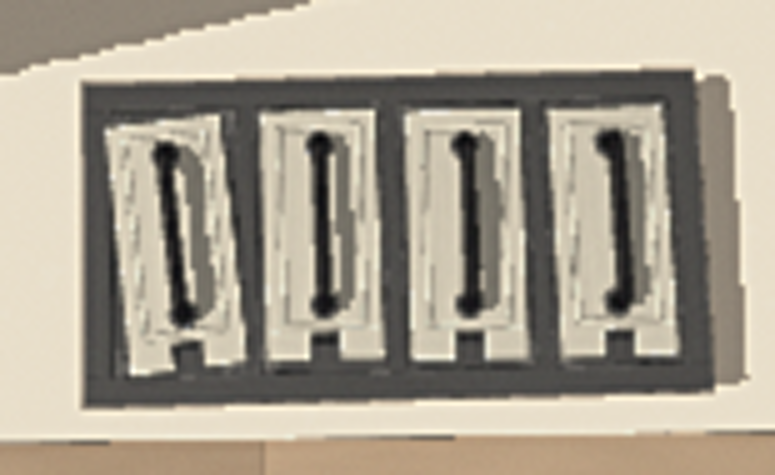

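The leftmost lid (y +132) is visibly turned counter-clockwise by about 5°. Its free corners should therefore be near-left and far-right, so I'll press there to confirm. First I need the rail pose.

Run:
```python
from h import *
px=np.array([[81,84],[694,71],[714,388],[83,408]])/5+[195,190]-0.4
w=plane("top",px,85)[:,:2]; print(w.round(1)); c=w.mean(0)
e=(w[0]+w[3]-w[1]-w[2]); a=np.arctan2(-e[0],e[1]); print("rail",c,np.degrees(a),np.linalg.norm(e)/2, np.linalg.norm(w[0]-w[3]),np.linalg.norm(w[1]-w[2]))
R=np.array([[np.cos(a),-np.sin(a)],[np.sin(a),np.cos(a)]])
print("recess left",c+R@[0,132])
# lid corners
q=np.array([[105,127],[219,115],[246,362],[131,376]])/5+[195,190]-0.4
l=plane("top",q,90)[:,:2]; lc=l.mean(0); d=(l[0]+l[1]-l[2]-l[3]); la=np.arctan2(d[1],d[0]); print("lid",lc,np.degrees(la),np.linalg.norm(d)/2)
L=np.array([[np.cos(la),-np.sin(la)],[np.sin(la),np.cos(la)]])
for n,p in dict(nl=[-62,23],fr=[64,-23],nr=[-62,-23],bar=[5,0]).items(): print(n,lc+L@p)
```

```text
[[ 566.6  -90.9]
 [ 569.2 -466.5]
 [ 377.9 -468.1]
 [ 371.8  -93.4]]
rail [ 471.40411649 -279.70910104] 0.662472040627674 375.1523922693405 194.80197673850262 191.31147936473266
recess left [ 469.87792448 -147.7179243 ]
lid [ 467.88337788 -148.51740641] 5.975940870595758 149.53668681220861
nl [ 403.82575506 -132.09726759]
fr [ 533.9301321  -164.72932355]
nr [ 408.61485385 -177.84728981]
bar [ 472.85620638 -147.9968522 ]
```

Emit:
move_arm --plan '[[[0,-30,20],[0,0,-5],0],[[10,-50,0],[0,0,-8],0],[[20,-50,0],[0,0,-8],0],[[30,-50,0],[0,0,-8],0],[[30,-50,0],[0,0,-8],0],[[30,-50,0],[0,0,-8],0],[[30,-50,0],[0,0,-8],0],[[30,-50,0],[0,0,-8],0],[[30,-55,0],[0,0,-8],0],[[20,-55,0],[0,0,-8],0]]'

```text
clock: 1.35
eef_pos: [384.1, 140.0, 251.4]
tool_rot: [3.14, -0.0, 1.555]
force: [0.5, -0.1, -0.3]
width: 0.1
gripper_force: 0.0
```

Emit:
move_arm --plan '[[[20,-55,0],[0,0,0],0],[[6,-55,0],[0,0,0],0],[[0,-55,0],[0,0,0],0],[[0,-55,0],[0,0,0],0],[[-6,-52,-20],[0,0,0],0],[[0,0,-40],[0,0,0],0],[[0,0,0],[0,0,0],0]]'

```text
clock: 2.22
eef_pos: [400.7, -129.9, 189.6]
tool_rot: [-3.136, -0.001, 1.558]
force: [0.2, -0.3, 0.1]
width: 0.3
gripper_force: 0.0
```

Run:
```python
from h import *
print(status.read_state())
cv2.imwrite("pics/w1.png",cams.get_image("wrist"))
```

```text
{'clock': 2.225, 'qpos': array([-0.11596765,  0.4195246 ,  0.49709498,  2.17310106, -0.33557347,
        0.62821314,  0.60749058]), 'qd': array([-0.04333489, -0.0469877 ,  0.01885542, -0.0461387 ,  0.02594571,
        0.03420522, -0.02409446]), 'tau': array([  1.01179909, -33.61541748,   4.12107244, -12.3801282 ,
        -0.1592892 ,  -0.37045039,   0.23034632]), 'eef_pos': array([ 400.71902867, -129.93572898,  189.61278491]), 'tool_rot': array([-3.13551818e+00, -1.33044067e-03,  1.55797036e+00]), 'force': array([ 0.22559407, -0.28891858,  0.05831487]), 'torque': array([ 0.022395  ,  0.02699869, -0.01982608]), 'gripper_force': 0.0, 'width': 0.2549405765826597}
```

View pics/w1.png

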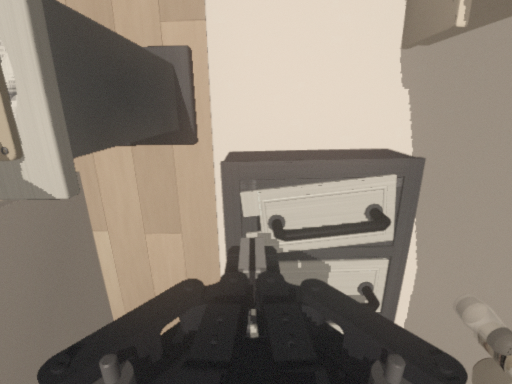

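The wrist view shows the left lid with its near-left corner at (241,193), far-left at (394,177), and the closed fingertip at (258,240).

Run:
```python
from h import *
T=wpose()
print("lid corners NL FL FR",plane("wrist",[[241,193],[394,177],[393,244]],90,T).round(1)[:,:2].tolist())
print("rail top corners",plane("wrist",[[224,163],[425,157]],85,T).round(1)[:,:2].tolist())
print("bar ends",plane("wrist",[[280,235],[386,222]],121,T).round(1)[:,:2].tolist())
```

```text
lid corners NL FL FR [[391.4, -123.4], [538.1, -108.8], [548.7, -180.8]]
rail top corners [[375.7, -94.8], [568.1, -90.5]]
bar ends [[426.8, -153.2], [520.4, -141.8]]
```

Emit:
move_arm --plan '[[[6,-3,-40],[0,0,0],0],[[0,0,-40],[0,0,0],0],[[0,0,-13],[0,0,0],0],[[0,0,0],[0,0,0],0],[[0,0,0],[0,0,0],0]]'

```text
clock: 2.9
eef_pos: [410.1, -133.3, 99.7]
tool_rot: [3.139, 0.001, 1.56]
force: [0.3, -0.1, 0.6]
width: -0.1
gripper_force: 0.0
```

Emit:
move_arm --plan '[[[0,0,-1],[0,0,0],0],[[0,0,-1],[0,0,0],0],[[0,0,-1],[0,0,0],0],[[0,0,0],[0,0,0],0]]'

```text
clock: 3.4
eef_pos: [409.0, -133.1, 95.3]
tool_rot: [-3.141, -0.0, 1.56]
force: [-0.7, -0.2, 0.4]
width: 0.4
gripper_force: 0.0
```

Emit:
move_arm --plan '[[[-4,0,-1],[0,0,0],0],[[0,0,-1],[0,0,0],0],[[0,0,-1],[0,0,0],0],[[0,0,0],[0,0,0],0]]'

```text
clock: 3.9
eef_pos: [405.0, -133.2, 92.2]
tool_rot: [-3.142, -0.0, 1.56]
force: [-0.9, 0.2, -0.1]
width: 0.0
gripper_force: 0.0
```

Emit:
move_arm --plan '[[[0,0,-1],[0,0,0],0],[[0,0,0],[0,0,0],0]]'

```text
clock: 4.15
eef_pos: [405.0, -133.1, 91.3]
tool_rot: [-3.142, -0.0, 1.56]
force: [0.4, -0.0, -0.0]
width: -0.1
gripper_force: 0.0
```

Emit:
move_arm --plan '[[[0,0,-1],[0,0,0],0],[[0,0,0],[0,0,0],0]]'

```text
clock: 4.4
eef_pos: [405.0, -133.1, 90.3]
tool_rot: [-3.142, -0.0, 1.56]
force: [0.2, 0.1, -0.2]
width: 0.3
gripper_force: 0.0
```

Emit:
move_arm --plan '[[[0,0,-1],[0,0,0],0],[[0,0,0],[0,0,0],0]]'

```text
clock: 4.65
eef_pos: [405.0, -133.1, 89.3]
tool_rot: [-3.142, -0.0, 1.56]
force: [-0.2, -0.2, 1.4]
width: 0.6
gripper_force: 0.4
```

Contact at about z = 90. I'll keep pressing in 1 mm steps.

Emit:
move_arm --plan '[[[0,0,-1],[0,0,0],0],[[0,0,0],[0,0,0],0]]'

```text
clock: 4.9
eef_pos: [405.0, -133.0, 88.3]
tool_rot: [-3.141, -0.0, 1.56]
force: [-0.3, 0.0, 0.8]
width: 0.0
gripper_force: 0.4
```

Emit:
move_arm --plan '[[[0,0,-0.7],[0,0,0],0],[[0,0,0],[0,0,0],0]]'

```text
clock: 5.15
eef_pos: [405.0, -133.0, 87.9]
tool_rot: [3.141, -0.0, 1.56]
force: [-0.3, 0.6, 6.0]
width: -0.1
gripper_force: 3.2
```

Run:
```python
from h import *
s=status.read_state();print(s["eef_pos"],s["force"])
cv2.imwrite("pics/w2.png",cams.get_image("wrist"))
```

```text
[ 404.95467935 -133.01375874   87.90706008] [-0.28390978  0.62810009  5.98320862]
```

Near its near-left corner, the lid gave way about 2 mm at about 1 N and then stopped firmly (6 N). It rocks, so this is the crooked lid. Next I'll raise the arm and turn the gripper so the fingers straddle the handle square to the rail.

Emit:
move_arm --plan '[[[0,0,30],[0,0,0],0],[[0,0,40],[0,0,-8.5],0.2],[[8,-2,0],[0,0,-10],0.45],[[10,-2,0],[0,0,-10],0.45],[[10,-2,0],[0,0,-10],0.45],[[10,-2,0],[0,0,-10],0.45],[[10,-2,0],[0,0,-10],0.45],[[10,-2,0],[0,0,-10],0.45],[[9,-3,0],[0,0,-10],0.45],[[0,0,0],[0,0,-10],0.45]]'

```text
clock: 6.45
eef_pos: [472.7, -148.4, 157.5]
tool_rot: [3.141, -0.0, 0.01]
force: [0.1, 0.8, -1.0]
width: 38.1
gripper_force: 0.0
```

Emit:
move_arm --plan '[[[0,0,0],[0,0,0],0.45],[[0,0,0],[0,0,0],0.45]]'

```text
clock: 6.7
eef_pos: [471.9, -148.1, 157.5]
tool_rot: [-3.142, 0.0, 0.018]
force: [-0.2, -0.5, 0.7]
width: 38.6
gripper_force: 0.0
```

Run:
```python
from h import *
s=status.read_state();print(s["eef_pos"],s["tool_rot"],s["qpos"],s["width"])
cv2.imwrite("pics/w3.png",cams.get_image("wrist"))
```

```text
[ 471.85842217 -148.05287053  157.50912138] [-3.14153262e+00  2.36292866e-04  1.81565102e-02] [-0.32800398  0.69892756  0.91469759  2.03489277 -0.78607038  0.80443012
 -0.49093663] 38.5869921864136
```

View pics/w3.png

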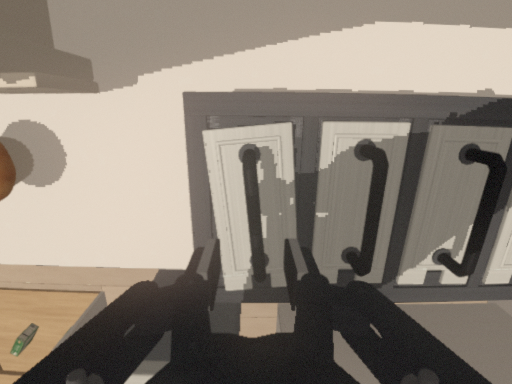

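The wrist view shows the fingers (cols 210 and 293) straddling the handle bar (250,155 → 259,270). The rail's far-left corner is at (184,93).

Run:
```python
from h import *
T=wpose()
im=cv2.imread("pics/w3.png"); 
p=plane("wrist",[[184,93],[512,96],[193,270]],85,T)[:,:2]; print("rail FL, far edge pt, left edge pt",p.round(1).tolist())
e=p[0]-p[1]; print("angle far",np.degrees(np.arctan2(-e[0],e[1]))); e=p[0]-p[2]; print("angle left",np.degrees(np.arctan2(e[1],e[0])))
a=np.radians(.9); R=np.array([[np.cos(a),-np.sin(a)],[np.sin(a),np.cos(a)]])
print("recess ctr",p[0]+R@[-98,-56])
l=plane("wrist",[[206,130],[292,122],[295,213]],90,T)[:,:2]; print("lid",l.round(1).tolist(),)
print("div right edges of frame row 200", plane("wrist",[[296,200],[317,200]],85,T)[:,:2])
```

```text
rail FL, far edge pt, left edge pt [[564.7, -92.6], [569.9, -350.9], [407.3, -91.2]]
angle far 1.154167186523054
angle left -0.5103172313414575
recess ctr [ 467.61654017 -150.12870239]
lid [[537.6, -109.4], [544.8, -175.8], [469.6, -183.3]]
div right edges of frame row 200 [[ 479.64966234 -184.18338   ]
 [ 479.97376392 -202.38741508]]
```

Emit:
move_arm --plan '[[[0,-0.7,-30],[0,0,0],0.4],[[0,0,-24],[0,0,0],0.35],[[0,0,0],[0,0,0],0.3],[[0,0,0],[0,0,0],0.25]]'

```text
clock: 7.25
eef_pos: [472.4, -149.3, 104.4]
tool_rot: [3.141, -0.001, 0.016]
force: [-0.1, -0.7, -0.1]
width: 21.4
gripper_force: 0.0
```

Emit:
move_arm --plan '[[[0,0,0],[0,0,0],0.2],[[0,0,0],[0,0,0],0.16],[[0,0,0],[0,0,0],0.14],[[0,0,0],[0,0,0],0.13],[[0,0,0],[0,0,0],0.12]]'

```text
clock: 7.88
eef_pos: [472.4, -149.4, 104.0]
tool_rot: [3.141, -0.001, 0.015]
force: [1.8, -2.7, 4.0]
width: 10.4
gripper_force: 9.8
```

Emit:
move_arm --plan '[[[0,0,0],[0,0,0],0.13],[[0,0,0],[0,0,0],0.16],[[0,0,0],[0,0,0],0.3],[[0,0,0],[0,0,0],0.45],[[0,0,30],[0,0,0],0.45],[[0,0,25],[0,0,0],0.45],[[0,0,0],[0,0,0],0.45],[[0,0,0],[0,0,0],0.45]]'

```text
clock: 8.88
eef_pos: [471.7, -148.2, 158.0]
tool_rot: [-3.141, 0.001, 0.016]
force: [-0.2, -0.1, -0.5]
width: 38.5
gripper_force: 0.0
```

Run:
```python
from h import *
s=status.read_state();print(s["eef_pos"],s["tool_rot"],s["width"])
cv2.imwrite("pics/w4.png",cams.get_image("wrist"))
```

```text
[ 471.6620433  -148.2109786   157.99648674] [-3.14070021e+00  8.34434108e-04  1.56320982e-02] 38.49298109654553
```

View pics/w4.png

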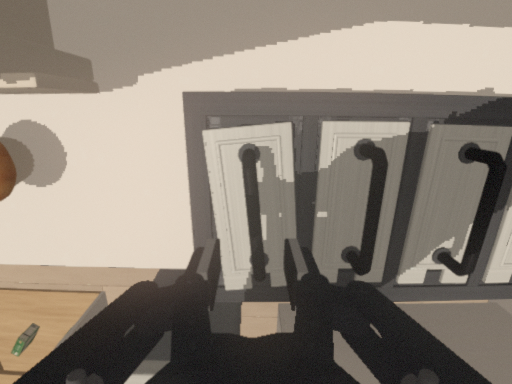

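The lid is still turned about 5°: its far edge runs from (206,130) to (292,122). I'll close fully this time and look while it's gripped.

Emit:
move_arm --plan '[[[0,0,-30],[0,0,0],0.4],[[0,0,-26],[0,0,0],0.3],[[0,0,0],[0,0,0],0.2],[[0,0,0],[0,0,0],0.13],[[0,0,0],[0,0,0],0.1],[[0,0,0],[0,0,0],0.08]]'

```text
clock: 9.68
eef_pos: [472.2, -148.6, 103.0]
tool_rot: [-3.141, -0.001, 0.016]
force: [-0.6, -1.0, -3.8]
width: 7.8
gripper_force: 54.3
```

```bash
cat > lid.py <<'E'
from h import *
import sys
T=wpose(); s=status.read_state(); im=cams.get_image("wrist"); cv2.imwrite(sys.argv[1],im)
print(s["eef_pos"].round(1),s["tool_rot"].round(3),s["width"],s["gripper_force"],s["force"].round(1),s["torque"].round(2))
E
python3 lid.py pics/w5.png
```

```text
[ 472.2 -148.6  103. ] [-3.141e+00 -1.000e-03  1.600e-02] 7.79682980984655 54.294594526290894 [-0.6 -1.  -3.8] [ 0.04 -0.02 -0.  ]
```

View pics/w5.png

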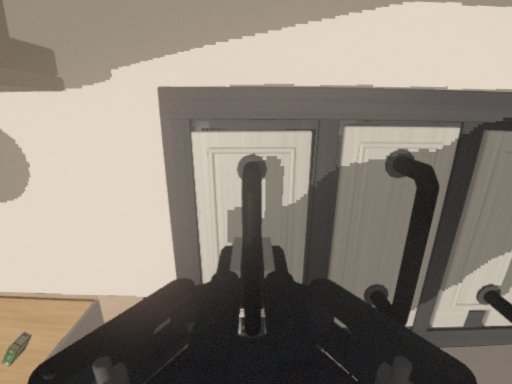

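While gripped, the lid lies square (far edge 193–312 at row 131) inside the recess. I'll open the fingers and let it drop.

Emit:
move_arm --plan '[[[0,0,0],[0,0,0],0.11],[[0,0,0],[0,0,0],0.14],[[0,0,0],[0,0,0],0.3],[[0,0,0],[0,0,0],0.45],[[0,0,30],[0,0,0],0.45],[[0,0,25],[0,0,0],0.45],[[0,0,0],[0,0,0],0.45],[[0,0,0],[0,0,0],0.45]]'

```text
clock: 10.72
eef_pos: [471.8, -148.4, 157.1]
tool_rot: [-3.141, 0.0, 0.016]
force: [-0.1, 0.2, -0.1]
width: 38.9
gripper_force: 0.0
```

```bash
python3 lid.py pics/w6.png
```

```text
[ 471.8 -148.4  157.1] [-3.141  0.     0.016] 38.94380771782624 0.0 [-0.1  0.2 -0.1] [ 0.01  0.05 -0.01]
```

View pics/w6.png

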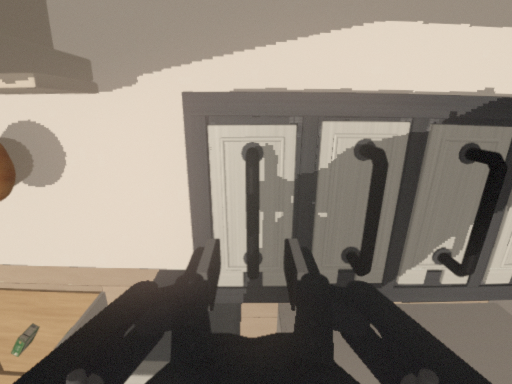

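The lid is straight now (209–296, far edge level at row 125). I'll press its far-right corner to check the height: seated, the top should be at z ≈ 87 and stay still.

Emit:
move_arm --plan '[[[25,-10,0],[0,0,0],0],[[30,-12,0],[0,0,0],0],[[0,0,-30],[0,0,0],0],[[0,0,-28],[0,0,0],0],[[0,0,-5],[0,0,0],0],[[0,0,0],[0,0,0],0],[[0,0,0],[0,0,0],0]]'

```text
clock: 11.65
eef_pos: [527.5, -171.3, 95.5]
tool_rot: [3.141, -0.001, 0.015]
force: [0.2, 0.7, -0.2]
width: 0.0
gripper_force: 0.0
```

Emit:
move_arm --plan '[[[0,0,-2],[0,0,0],0],[[0,0,0],[0,0,0],0]]'

```text
clock: 11.9
eef_pos: [527.2, -170.7, 92.9]
tool_rot: [-3.141, -0.001, 0.015]
force: [-0.3, 0.6, 0.2]
width: 0.0
gripper_force: 0.0
```

Emit:
move_arm --plan '[[[0,0,-1],[0,0,0],0],[[0,0,0],[0,0,0],0]]'

```text
clock: 12.15
eef_pos: [527.0, -170.8, 91.6]
tool_rot: [-3.142, 0.0, 0.015]
force: [-0.4, -0.2, 0.2]
width: 0.5
gripper_force: 0.0
```

Emit:
move_arm --plan '[[[0,0,-2],[0,0,0],0],[[0,0,0],[0,0,0],0]]'

```text
clock: 12.4
eef_pos: [526.9, -170.8, 89.4]
tool_rot: [-3.141, 0.0, 0.015]
force: [-1.2, 0.2, 0.9]
width: 0.1
gripper_force: 0.0
```

Emit:
move_arm --plan '[[[0,0,-1],[0,0,0],0],[[0,0,0],[0,0,0],0]]'

```text
clock: 12.65
eef_pos: [527.0, -170.8, 88.5]
tool_rot: [-3.142, 0.0, 0.015]
force: [-0.1, -1.0, 0.1]
width: -0.1
gripper_force: 0.0
```

Emit:
move_arm --plan '[[[0,0,-1],[0,0,0],0],[[0,0,0],[0,0,0],0]]'

```text
clock: 12.9
eef_pos: [527.0, -170.8, 87.5]
tool_rot: [-3.142, 0.0, 0.015]
force: [0.1, 0.4, 0.0]
width: 0.2
gripper_force: 0.0
```

Emit:
move_arm --plan '[[[0,0,-0.7],[0,0,0],0],[[0,0,0],[0,0,0],0]]'

```text
clock: 13.15
eef_pos: [527.1, -170.9, 87.1]
tool_rot: [-3.141, -0.0, 0.015]
force: [-1.0, 0.1, 3.5]
width: -0.3
gripper_force: 1.5
```

The contact is firm at z = 87.1, which is the seated height. I'll check the diagonally opposite corner too.

Emit:
move_arm --plan '[[[0,0,30],[0,0,0],0],[[0,0,38],[0,0,0],0],[[-40,14,0],[0,0,0],0],[[-40,15,0],[0,0,0],0],[[-37,15,0],[0,0,0],0],[[0,0,-40],[0,0,0],0],[[0,0,-22],[0,0,0],0],[[0,0,0],[0,0,0],0],[[0,0,-2],[0,0,0],0],[[0,0,0],[0,0,0],0]]'

```text
clock: 14.4
eef_pos: [410.5, -127.1, 91.5]
tool_rot: [3.141, -0.001, 0.015]
force: [-0.1, 0.8, 0.9]
width: -0.1
gripper_force: 0.0
```

Emit:
move_arm --plan '[[[0,0,-1.3],[0,0,0],0],[[0,0,0],[0,0,0],0]]'

```text
clock: 14.65
eef_pos: [410.2, -126.8, 89.8]
tool_rot: [3.142, -0.0, 0.015]
force: [0.2, 0.8, -0.1]
width: 0.1
gripper_force: 0.0
```

Emit:
move_arm --plan '[[[0,0,-1.3],[0,0,0],0],[[0,0,0],[0,0,0],0]]'

```text
clock: 14.9
eef_pos: [410.0, -126.8, 88.3]
tool_rot: [-3.142, 0.0, 0.015]
force: [-0.4, 0.1, -0.4]
width: 0.1
gripper_force: 0.0
```

Emit:
move_arm --plan '[[[0,0,-1],[0,0,0],0],[[0,0,0],[0,0,0],0]]'

```text
clock: 15.15
eef_pos: [410.0, -126.8, 87.2]
tool_rot: [-3.142, 0.0, 0.015]
force: [0.4, -0.4, -1.2]
width: -0.4
gripper_force: 0.0
```

Emit:
move_arm --plan '[[[0,0,-0.8],[0,0,0],0],[[0,0,0],[0,0,0],0]]'

```text
clock: 15.4
eef_pos: [410.0, -126.9, 87.0]
tool_rot: [-3.141, -0.001, 0.015]
force: [-0.7, 0.4, 8.9]
width: 0.0
gripper_force: 4.5
```

Both formerly free corners are firm at z ≈ 87, so the lid is flush. I'll retreat and hand in.

Emit:
move_arm --plan '[[[0,0,30],[0,0,0],0],[[0,0,50],[0,0,0],0],[[0,0,50],[0,0,0],0],[[0,0,0],[0,0,0],0],[[0,0,0],[0,0,0],0]]'

```text
clock: 16.02
eef_pos: [409.8, -126.2, 216.2]
tool_rot: [-3.141, 0.0, 0.016]
force: [-0.2, 0.2, 0.2]
width: 0.0
gripper_force: 0.0
```

```bash
python3 lid.py pics/w7.png; python3 -c "
from cell import ctrl; print(ctrl.finish_job())"
```

```text
[ 409.8 -126.2  216.2] [-3.141  0.     0.016] 0.03776175617839473 0.0 [-0.2  0.2  0.2] [-0.04 -0.05  0.02]
the job is handed in; nothing more can be done
None
```

The crooked lid was the leftmost one (y +132), the only one I pressed: it rocked at its near-left corner, I squared it by closing the fingers on its handle (about 54 N, no upward move while gripped), it dropped in with both formerly free corners firm at z ≈ 87 mm, and I handed the job in at about 16 s.

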